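# Start the draw screw of the test grip in its nut plate

## Robot

A 6-joint arm with a two-finger parallel gripper is mounted at the origin on the work surface. World frame = base frame: x ahead of the robot, y to its left, z up, the work surface at z = 0. Lengths are in mm, angles in rad, forces in N, time in s.
With the tool pointing down it reaches from about 275 to 825 mm from the base axis. Payload 4.9 kg.
Tool frame: the origin (TCP) lies at the very end of the fingers, on their centre line; the grasp point (between the pads) lies 19 mm behind it (arm.grip_depth is the distance from the TCP to the grasp point, in mm); x points along the fingers, z is the direction in which the jaws open and shut, and the axes are right-handed (so a half turn about x gives the same grasp; the last joint's range is limited). The gripper opens to 85 mm and grips with 20 to 120 N. Pads are 22 mm wide; open, the fingers measure 114 mm over their backs; the gripper's body (76 mm by 85 mm) begins 54 mm behind the grasp point. The pads swing forward as they close: fully open they stand 13 mm farther back than shut.
Start: joints at [1.086, 0.326, -0.193, 1.052, 0, 1.437], TCP at [189.002, 516.524, 231.281] pointing down, gripper open.
Joint ranges: [-2.65, 2.65], [-0.97, 1.79], [-1.3, 1.35], [-1.93, 2.1], [-1.47, 1.37], [-3.14, 3.14]. Speed limits (rad/s): [2.57, 2.57, 3.14, 3.14, 3.14, 3.14].

## Interface

Orientations are given as a unit quaternion [w, x, y, z].
In Python, from plant import arm, cams, job gives the robot as it stands.
- The arm moves only by the tool apply_moves, never from a script. Its argument "moves" is one flat list of numbers, 5 for each row, row after row: the opening, from 0 (shut) to 1 (fully open), then the shift along the world's x, y, z in m, then the turn about the world's z in rad. A call has 1 to 12 rows; each row shifts and turns the commanded pose from where the row before left it; what a row does not reach is not made up. A row lasts 1/10 s, in which the tool goes at most 50 mm and 8.59 degrees, less where a joint would pass 70% of its speed; a pose out of reach is approached as far as the arm can. A call is refused whole if a number of a shift passes 0.05 or a number of a turn 0.15, either way. A call with a gripper value outside its range is refused whole. The fingers move at their own pace and stop on an object; "squeeze" is the grip in N (left out, the last holds). Time passes only in rows, so rows that do not move let the fingers close. It gives the time, the measured TCP pose, the force and the opening at its end, in the units of the state.
- arm.read_state(): the state, without advancing time (a new reading comes with each control period).
- cams.capture(name): name is "scene" or "top" or "wrist"; returns a dict with "frame" (420x560x3 uint8, blue, green, red), "mtx" (3x3 intrinsics, pixels), "R" (3x3) and "t" (3): a world point X has camera coordinates R X + t. Camera axes: x right, y down, z forward; pixel columns grow to the right and rows downward; lengths in mm; the calibration is good to about 2 mm. The wrist camera is an equidistant fisheye: a pixel r from the principal point sees the ray r / f radians off the axis. A picture is of the moment at which its call begins. There is no depth.
- job.sign_off(): hands the job in, once; it reports no verdict.
The state is a dict: "time": time; "q": joint angles; "dq": joint speeds; "tau": joint torques, N m; "eef_pos": TCP position; "ee_rot": TCP orientation; "force": force on the tool from outside, world axes, zero at the start; "wrist_torque": the same for the moment, N m; "opening": finger opening in mm.
Only numpy, scipy, OpenCV 4.12 (cv2) and the standard library are available. Lean on these libraries where they do the work, as an engineer would, in place of code of your own. Each camera call takes 0.05 s, during which the arm holds its last target.

## Task

The black knob on the aluminium test grip turns a draw screw that is only resting on the thread of the nut plate below. Turn the knob backward (anticlockwise seen from above) until the thread drops in, which you see as the red pin in the knob suddenly sinking by several millimetres, then turn it forward (clockwise) one full turn from there, and finish still gripping the knob, with the screw started. Do not wind it in before the drop, and leave the other things on the bench where they are.

Things in the scene. Friction and masses are not known exactly. Their poses are not given: they have to be found in the camera images.
- knob_mid (a point): Middle of the grip of the black fluted knob, an upright cylinder 50 mm across, 34 mm high, with a white pointer line on top. The point lies on the axis, 19 mm above the knob's underside, 15 mm below its top. The knob keeps its height and turns about the vertical axis through this point (friction about 0.06 N m). Open fingers can swing round it freely: nothing else within 70 mm at its height.
- knob (a joint): Turn of the knob in rad: grows backward (anticlockwise from above), falls forward (clockwise). It starts within 0.25 of zero. The thread drop comes 0.5 to 2.2 rad backward from the start; where exactly is not known beforehand. The knob stays where it is left.
- pin_top (a point): Top of the red pin, 15 mm across, in the middle of the knob: the upper end of the draw screw. It slides up and down in the knob, turns with it, and is pushed down by a spring (about 3 N), so it shows how deep the screw sits. At the start it stands 19 to 22 mm above the knob's top. Grip the knob, not the pin.
- pin (a joint): Height of the screw in m, up positive; -0.0005 to -0.003 at the start. Right-hand thread, 8 mm a turn: turned backward it climbs (1.3 mm per rad) to about 0, then suddenly drops to about -0.008: the thread drop. Further back it climbs again. Turned forward after the drop it goes in 8 mm a turn, so one full turn brings it to about -0.016.
- bridge_top (a point): Centre of the top of the test grip's flat aluminium bridge (46 x 88 mm, 4 mm below the knob), 56 mm above the bench, on the knob's axis. The grip stands on a round dark steel nut plate, 136 mm across and 12 mm high, with a brass threaded boss. All of it is fixed to the bench.
- mug_mid (a point): White mug, 80 mm across, 95 mm high; its centre. Bystander.
- tape_mid (a point): Roll of red tape lying flat, 76 mm across, 22 mm high; its centre. Bystander.
- charger_mid (a point): Black battery charger with three grey batteries, 60 x 120 x 46 mm; its centre. Bystander.
- probe_mid (a point): Steel probe tip standing on its 32 mm foot, 64 mm high; its centre. Bystander.
- driver_grip (a point): Orange-handled screwdriver lying on the bench; the middle of its handle. Bystander.
- jar_mid (a point): Clear jar with a blue lid, 56 mm across, 60 mm high; its centre. Bystander.

How it is judged (in metres and radians):
On the way, in this order (a step that is already met when the one before it is completed fails the run):
1. turned backward, the screw has dropped into the thread (pin below -5.5 mm with the knob at 0.45 rad or more backward) (value of joint pin below -0.0055 m and value of joint knob above 0.45 rad), for 0.1 s.
2. turned forward about one turn with the thread engaged (pin below -14.4 mm) (value of joint pin below -0.0144 m and contact force between the fingers and knob above 3 N), for 0.2 s.
At the end, for the whole second after the job is handed in: The fingers still grip the knob (more than 3 N), the knob stands still (under 0.1 rad/s), and the screw is one turn into the thread: pin between -14.4 and -17.8 mm (one turn within about a fifth of a turn) (all of step 2 and value of joint pin above -0.0178 m and velocity of joint knob between -0.1 and 0.1 rad/s); the arm keeps its last pose, push and grip.
It fails at once if wound forward without having dropped into the thread (knob forward beyond -2.5 rad while the pin is above -9 mm) (value of joint knob below -2.5 rad and value of joint pin above -0.009 m).
It fails at once if a bystander is moved by more than 30 mm (distance of any of mug_mid, tape_mid, charger_mid, probe_mid, driver_grip, jar_mid from where it was at the start of the episode above 0.03 m).
It also fails if it takes over 67 s, if anything falls off the work surface, if the arm or the gripper's body presses on something with over 40 N, if the wrist force passes 120 N, or if a joint passes its speed limit or range.

## Working session

There is one attempt and no reset: what is moved stays moved. The work goes in short steps, Python scripts to look and compute and a tool call to move; the robot and the scene stay as the last step left them, time stands still between calls to the robot, and variables do not carry over. Pictures are saved under pics/ and viewed, and the job is handed in when it is done.

Besides the shell and the picture viewer there is one more tool, called after "Request:" as name(argument=value, ...), one argument or row to a line, values as JSON. apply_moves: Moves the arm, as the interface text tells. Its arguments: {"type":"object","properties":{"moves":{"type":"array","items":{"type":"number"}},"squeeze":{"type":"number"}},"required":["moves"]}

```bash
mkdir -p pics; ls; python3 - <<'E'
from plant import arm,cams,job
import cv2
s=arm.read_state()
for k,v in s.items(): print(k,v)
for n in ["scene","top","wrist"]:
    c=cams.capture(n); cv2.imwrite(f"pics/{n}0.png",c["frame"]); print(n,c["mtx"],c["R"],c["t"])
E
```

```text
pics
time 0.0
q [ 1.08580016e+00  3.26964736e-01 -1.93611463e-01  1.05198177e+00
 -2.49585982e-05  1.43660525e+00]
dq [-4.98792789e-04  2.12763736e-04  1.92563266e-03 -1.16298179e-03
  2.89579767e-05  2.84102603e-04]
tau [-9.59591380e-04 -4.43402052e+01  2.62440276e+01  1.55815546e-02
 -2.37156974e-04 -9.31808870e-07]
eef_pos [188.72310272 515.97768164 230.48000521]
ee_rot [ 0.57903061 -0.40536891  0.58012983  0.40478264]
force [-0.3874049  -0.09695288 -0.33706059]
wrist_torque [ 0.02496319  0.0245205  -0.00680146]
opening 85.51608991254861
scene [[398.42469568   0.         280.63642541]
 [  0.         398.42469568 209.05761261]
 [  0.           0.           1.        ]] [[ 0.46653278  0.88449943 -0.00281308]
 [ 0.58127973 -0.3089924  -0.75275333]
 [-0.66667911  0.34954892 -0.65829668]] [-236.38907793 -218.07009462 1475.89725406]
top [[448.87590508   0.         276.30527973]
 [  0.         448.87590508 208.58331842]
 [  0.           0.           1.        ]] [[ 0.01440855 -0.99988129  0.00545915]
 [-0.99788089 -0.01472576 -0.06337895]
 [ 0.06345181 -0.00453438 -0.9979746 ]] [ -13.96345558  527.25453025 1208.39112501]
wrist [[325.1922621    0.         280.88143478]
 [  0.         325.1922621  209.31835203]
 [  0.           0.           1.        ]] [[ 0.34439828  0.93882181 -0.00185327]
 [ 0.90675843 -0.33212332  0.25977539]
 [ 0.24326729 -0.09114666 -0.96566729]] [-548.96116022  -33.55001932  378.56964221]
```

View pics/scene0.png

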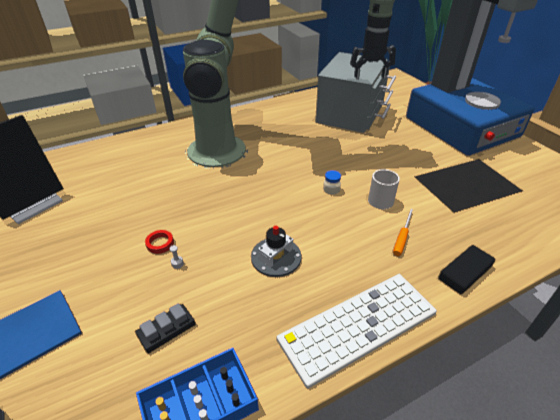

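View pics/top0.png

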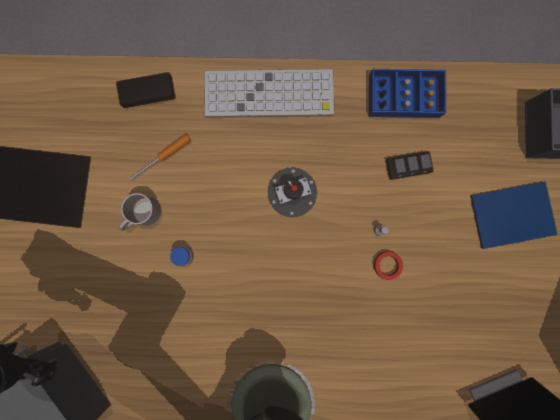

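View pics/wrist0.png

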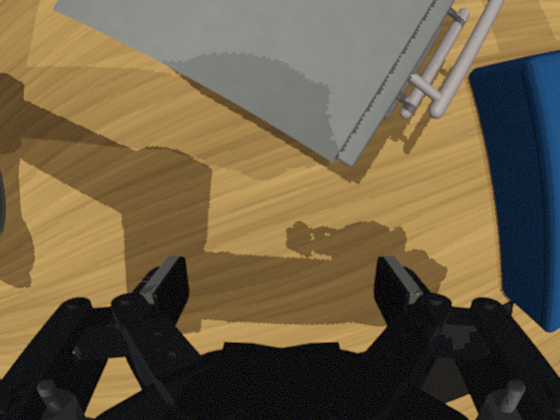

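The scene view shows the knob near (276,240) with the red pin at (276,229). In the top view they are near (293,188). The gripper hangs by a grey box, well away from the bystanders. Next I measure the pin and knob.

```bash
cat > h.py <<'E'
import numpy as np, cv2
def ray(c,u,v):
    d=c["R"].T@np.linalg.inv(c["mtx"])@np.array([u,v,1.]); o=-c["R"].T@c["t"]; return o,d/np.linalg.norm(d)
def onz(c,u,v,z):
    o,d=ray(c,u,v); return o+d*(z-o[2])/d[2]
def tri(a,b):
    (o1,d1),(o2,d2)=a,b
    A=np.stack([d1,-d2],1); s=np.linalg.lstsq(A,o2-o1,rcond=None)[0]
    p,q=o1+s[0]*d1,o2+s[1]*d2; return (p+q)/2,np.linalg.norm(p-q)
def proj(c,X):
    p=c["R"]@np.asarray(X,float)+c["t"]; p=c["mtx"]@p; return p[:2]/p[2]
def red(f,box):
    x0,y0,x1,y1=box; m=np.zeros(f.shape[:2],np.uint8); s=f[y0:y1,x0:x1].astype(int)
    m[y0:y1,x0:x1]=((s[...,2]>90)&(s[...,1]<0.5*s[...,2])&(s[...,0]<0.5*s[...,2]))*255
    return m
E
python3 - <<'E'
from h import *; from plant import cams
cs,ct=cams.capture("scene"),cams.capture("top")
out=[]
for c,b in((cs,(250,210,300,260)),(ct,(270,165,315,215))):
    m=red(c["frame"],b); M=cv2.moments(m,True); out.append((M["m10"]/M["m00"],M["m01"]/M["m00"])); print(M["m00"],out[-1],cv2.boundingRect(m))
print(tri(ray(cs,*out[0]),ray(ct,*out[1])))
print(onz(ct,*out[1],112), onz(cs,*out[0],108))
# plate by dark mask in top
a=cs["frame"][200:290,230:320]; b=ct["frame"][150:230,250:335]
cv2.imwrite("pics/z0.png",np.hstack([cv2.resize(a,(400,400),interpolation=0),cv2.resize(b,(400,376),interpolation=0).__class__(shape=(0,)) if 0 else cv2.resize(b,(400,400),interpolation=0)]))
g=cv2.GaussianBlur(ct["frame"],(3,3),0).astype(int)
m=((g[...,2]-g[...,0])<25).astype(np.uint8)*255
mm=np.zeros_like(m); mm[155:228,255:330]=m[155:228,255:330]
cn=max(cv2.findContours(mm,cv2.RETR_EXTERNAL,2)[0],key=cv2.contourArea)
e=cv2.fitEllipse(cv2.convexHull(cn)); print(e, onz(ct,*e[0],12))
E
```

```text
29.0 (275.37931034482756, 228.72413793103448) (273, 226, 6, 8)
30.0 (293.6333333333333, 187.63333333333333) (291, 185, 6, 6)
(array([574.96548098, -49.69797897, 108.92572673]), np.float64(1.6563929147841907))
[574.98810225 -48.82301229 112.        ] [573.75262163 -50.01667821 108.        ]
((291.9726257324219, 191.884765625), (48.003170013427734, 48.42306137084961), 157.29638671875) [574.29911295 -48.66760745  12.        ]
```

View pics/z0.png

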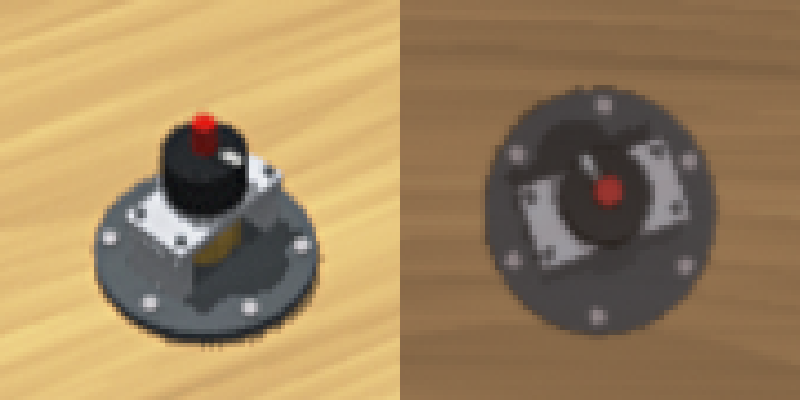

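Two views put the pin at about (575, -49) and z ≈ 110, and the plate centre gives (574.3, -48.7). These agree with each other and with the expected heights (knob middle at z ≈ 79). I'll travel there at the current height.

Request:
apply_moves(
  moves=[1,0.024,-0.035,0,0,1,0.024,-0.035,0,0,1,0.024,-0.035,0,0,1,0.024,-0.035,0,0,1,0.024,-0.035,0,0,1,0.024,-0.035,0,0,1,0.024,-0.035,0,0,1,0.024,-0.035,0,0,1,0.024,-0.035,0,0,1,0.024,-0.035,0,0,1,0.024,-0.035,0,0,1,0.024,-0.035,0,0],
  squeeze=40,
)

```text
time: 1.45
eef_pos: [477.7, 94.9, 231.4]
ee_rot: [0.58, -0.405, 0.58, 0.405]
force: [1.0, 0.9, 0.1]
opening: 85.4
```

Request:
apply_moves(
  moves=[1,0.024,-0.035,0,0,1,0.024,-0.035,0,0,1,0.024,-0.035,0,0,1,0.0255,-0.0405,0,0,1,0,0,-0.03,0,1,0,0,-0.03,0,1,0,0,0,0,1,0,0,0,0],
)

```text
time: 2.25
eef_pos: [574.0, -48.8, 171.3]
ee_rot: [0.579, -0.405, 0.58, 0.406]
force: [-0.1, -0.1, 1.5]
opening: 85.6
```

```bash
python3 - <<'E'
from h import *; from plant import cams,arm
s=arm.read_state(); print(s["time"],s["eef_pos"],s["q"],s["ee_rot"],s["force"])
c=cams.capture("wrist"); print(-c["R"].T@c["t"]); cv2.imwrite("pics/w1.png",c["frame"])
from scipy.spatial.transform import Rotation as R
w=s["ee_rot"]; print(R.from_quat(np.r_[w[1:],w[0]]).as_matrix())
E
```

```text
2.25 [574.01672943 -48.81838208 171.2707713 ] [-2.12968389e-01  4.20274753e-01 -2.12543871e-01  9.39558699e-01
  3.27520946e-05  1.37788346e-01] [ 0.57919885 -0.40467211  0.5799421   0.4055075 ] [-0.07660658 -0.08549737  1.458645  ]
[512.78527796 -26.36915507 314.06652171]
[[-1.53835428e-03 -9.39111744e-01  3.43608448e-01]
 [ 3.66174652e-04  3.43608302e-01  9.39112986e-01]
 [-9.99998750e-01  1.57050919e-03 -1.84712386e-04]]
```

View pics/w1.png

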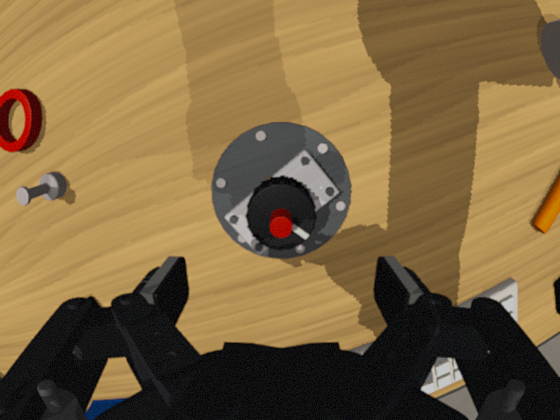

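The wrist view shows the knob laterally centred, with the red pin at (281,226) and the white pointer at (300,232). I'll check that position with the fisheye ray before going down.

```bash
cat >> h.py <<'E'
def wray(c,u,v):
    K=c["mtx"]; x=np.array([u-K[0,2],v-K[1,2]]); r=np.linalg.norm(x); a=r/K[0,0]
    d=np.r_[np.sin(a)*x/max(r,1e-9),np.cos(a)]; o=-c["R"].T@c["t"]; return o,c["R"].T@d
def wz(c,u,v,z):
    o,d=wray(c,u,v); return o+d*(z-o[2])/d[2]
E
python3 - <<'E'
from h import *; from plant import cams
c=cams.capture("wrist")
m=red(c["frame"],(230,170,330,260)); ys,xs=np.nonzero(m)
print(len(xs),xs.min(),xs.max(),ys.min(),ys.max())
print(wz(c,xs.mean(),ys.mean(),113))
E
```

```text
447 269 291 208 235
[573.23584672 -49.1883603  113.        ]
```

The ray gives (573.2, -49.2), which agrees within 1.5 mm. Now I go down 109 mm to TCP z ≈ 62 and close.

Request:
apply_moves(
  moves=[1,0,0,-0.03,0,1,0,0,-0.03,0,1,0,0,-0.03,0,1,0,0,-0.019,0,1,0,0,0,0,0,0,0,0,0,0,0,0,0,0,0,0,0,0,0,0,0,0,0,0,0,0,0,0,0,0,0,0,0,0,0,0,0,0,0],
  squeeze=40,
)

```text
time: 3.55
eef_pos: [576.0, -49.6, 64.5]
ee_rot: [0.58, -0.406, 0.579, 0.404]
force: [-1.3, -0.8, 6.3]
opening: 49.3
```

```bash
python3 - <<'E'
from h import *; from plant import cams,arm
s=arm.read_state(); print(s["time"],s["eef_pos"],s["q"],s["force"],s["wrist_torque"],s["opening"])
c=cams.capture("wrist"); cv2.imwrite("pics/w2.png",c["frame"])
E
```

```text
3.55 [575.95241233 -49.61713993  64.52951097] [-0.21316412  0.53409531 -0.3351855   0.69790107 -0.00082148  0.13758484] [-1.27560391 -0.82407968  6.31104437] [-0.14944789  0.2570894   0.00372135] 49.29119110328375
```

View pics/w2.png

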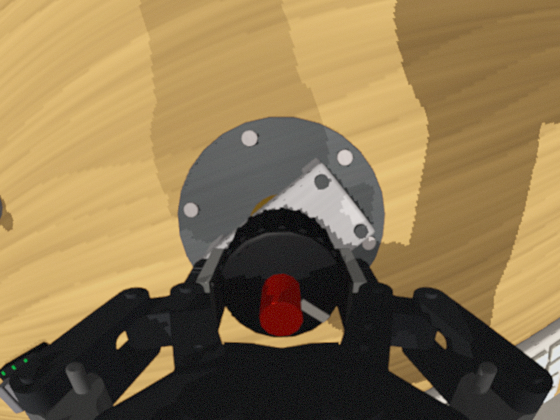

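The fingers hold the knob with the opening at 49.3 mm. The pin is clearly visible, its top face near (282,318) and its base near (278,280), and the pointer is at (315,311). I'll ease up 2 mm to relieve the 6 N vertical force, then turn back a little and check that the knob follows.

Request:
apply_moves(
  moves=[0,0,0,0.002,0,0,0,0,0,0,0,0,0,0,0.1,0,0,0,0,0.1,0,0,0,0,0.1,0,0,0,0,0.1,0,0,0,0,0],
)

```text
time: 4.3
eef_pos: [576.0, -48.7, 64.7]
ee_rot: [-0.488, 0.513, -0.487, -0.512]
force: [5.0, 1.0, -6.3]
opening: 49.1
```

```bash
cat > look.py <<'E'
from h import *; from plant import cams,arm
import sys
s=arm.read_state(); print("t",round(s["time"],2),"p",s["eef_pos"].round(1),"q1,q5,q6",np.round(np.array(s["q"])[[0,4,5]],3),"F",np.round(s["force"],1),"T",np.round(s["wrist_torque"],2),"op",round(s["opening"],1))
c=cams.capture("wrist"); f=c["frame"]
m=red(f,(230,240,340,350)); ys,xs=np.nonzero(m)
V=f[...,2].astype(int); b=(m>0)&(V>130)
print("red n",len(xs),"x",xs.min(),xs.max(),"y",ys.min(),ys.max())
cv2.imwrite(f"pics/{sys.argv[1]}.png",cv2.resize(f[220:360,180:380],(800,560),interpolation=0))
E
python3 look.py w3; python3 - <<'E'
import sys;sys.path.insert(0,'.')
from h import *
f=cv2.imread("pics/w2.png"); ys,xs=np.nonzero(red(f,(230,240,340,350))); print(len(xs),xs.min(),xs.max(),ys.min(),ys.max())
E
```

```text
t 4.3 p [576.  -48.7  64.7] q1,q5,q6 [-0.213  0.001 -0.262] F [ 5.   1.  -6.3] T [ 0.15 -1.14  0.03] op 49.1
red n 2016 x 260 302 y 274 336
1657 260 301 274 335
```

View pics/w3.png

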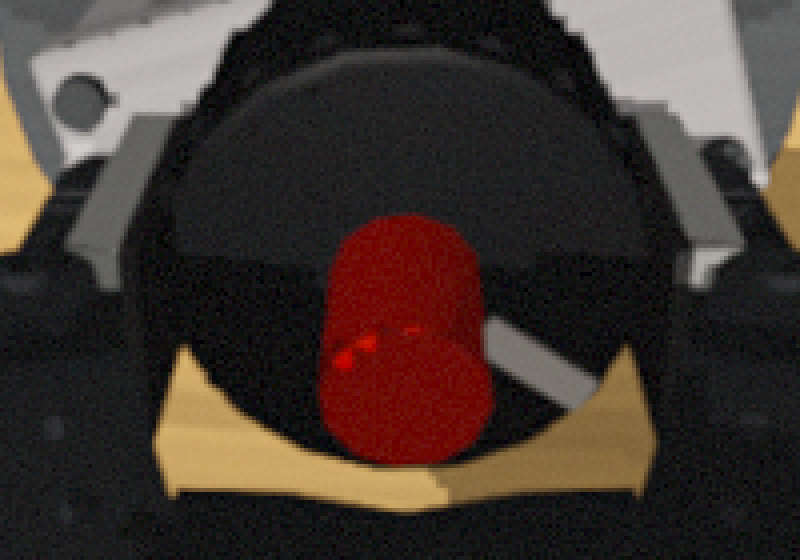

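The red extent has barely changed (y 274–336, a slight climb), and the pointer kept its place relative to the gripper, so the knob turned with it. I'll carry on in 0.3 rad steps.

Request:
apply_moves(
  moves=[0,0,0,0,0.1,0,0,0,0,0.1,0,0,0,0,0.1,0,0,0,0,0],
)

```text
time: 4.75
eef_pos: [575.9, -48.0, 64.7]
ee_rot: [-0.407, 0.58, -0.404, -0.579]
force: [5.2, 2.5, -5.6]
opening: 48.7
```

```bash
python3 look.py w4
```

```text
t 4.75 p [575.9 -48.   64.7] q1,q5,q6 [-0.212  0.003 -0.562] F [ 5.2  2.5 -5.6] T [ 0.51 -1.05  0.05] op 48.7
red n 1611 x 262 300 y 274 324
```

Request:
apply_moves(
  moves=[0,0,0,0,0.1,0,0,0,0,0.1,0,0,0,0,0.1,0,0,0,0,0],
)

```text
time: 5.2
eef_pos: [575.5, -47.4, 64.7]
ee_rot: [-0.316, 0.634, -0.313, -0.633]
force: [4.1, 4.3, -5.8]
opening: 49.2
```

```bash
python3 look.py w5
```

```text
t 5.2 p [575.5 -47.4  64.7] q1,q5,q6 [-0.212  0.004 -0.862] F [ 4.1  4.3 -5.8] T [ 0.76 -0.89  0.02] op 49.2
red n 1621 x 261 301 y 274 324
```

View pics/w5.png

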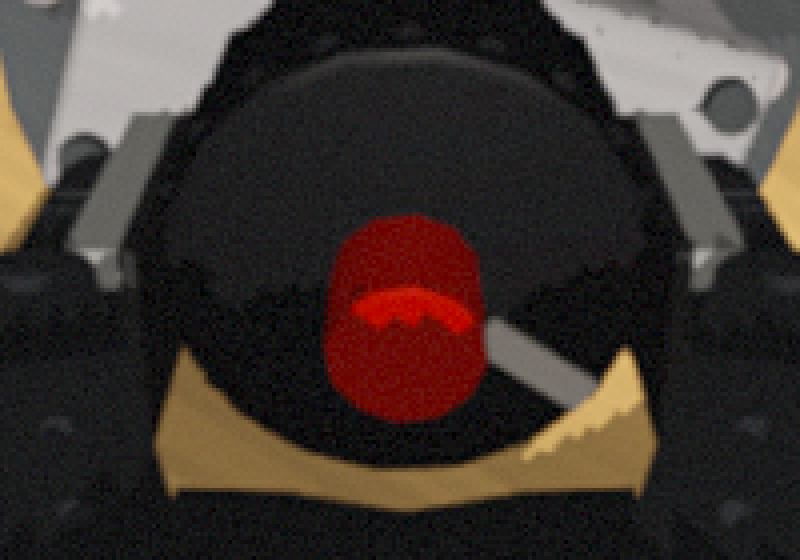

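The drop came between 0.4 and 0.7 rad backward: the pin's lower edge went from row 336 to row 324, about 7.5 mm. I'm now at 1.0 rad backward, so I need about 6.7 rad forward. I'll do 3.7 now, regrip, then another 3.0.

Request:
apply_moves(
  moves=[0,0,0,0,-0.1,0,0,0,0,-0.1,0,0,0,0,-0.1,0,0,0,0,-0.1,0,0,0,0,-0.1,0,0,0,0,-0.1,0,0,0,0,-0.1,0,0,0,0,-0.1,0,0,0,0,-0.1,0,0,0,0,-0.1,0,0,0,0,-0.1,0,0,0,0,-0.1],
)

```text
time: 6.45
eef_pos: [575.7, -50.0, 64.7]
ee_rot: [0.619, -0.344, 0.618, 0.342]
force: [3.5, -2.7, -6.2]
opening: 48.8
```

```bash
python3 look.py w6
```

```text
t 6.45 p [575.7 -50.   64.7] q1,q5,q6 [-0.213 -0.002  0.344] F [ 3.5 -2.7 -6.2] T [-0.63 -0.87  0.05] op 48.8
red n 1201 x 261 300 y 274 322
```

Request:
apply_moves(
  moves=[0,0,0,0,-0.1,0,0,0,0,-0.1,0,0,0,0,-0.1,0,0,0,0,-0.1,0,0,0,0,-0.1,0,0,0,0,-0.1,0,0,0,0,-0.1,0,0,0,0,-0.1,0,0,0,0,0],
)

```text
time: 7.4
eef_pos: [574.2, -51.1, 64.7]
ee_rot: [0.703, -0.077, 0.703, 0.074]
force: [0.1, -6.9, -3.1]
opening: 49.0
```

```bash
python3 look.py w7
```

```text
t 7.4 p [574.2 -51.1  64.7] q1,q5,q6 [-0.214 -0.004  1.142] F [ 0.1 -6.9 -3.1] T [-1.16 -0.12 -0.07] op 49.0
red n 1368 x 261 299 y 275 320
```

View pics/w7.png

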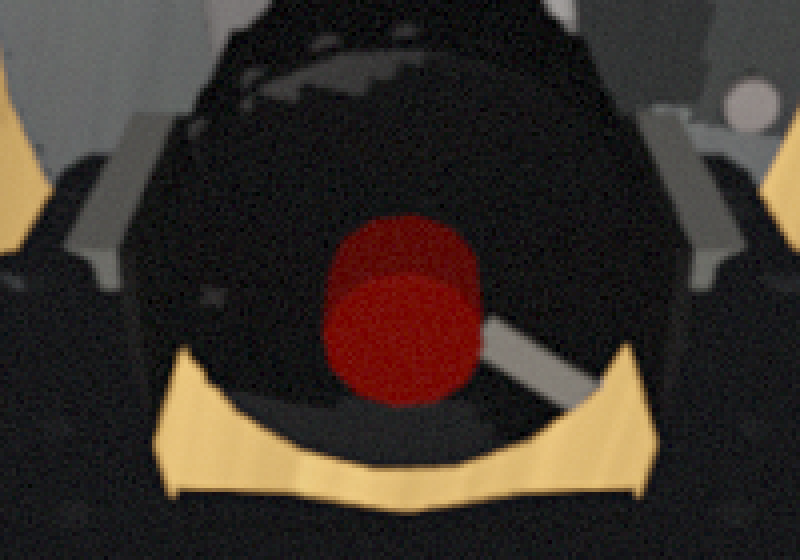

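The pin keeps sinking (bottom edge now row 320) and the pointer hasn't slipped in the grip. I'll turn 1.7 rad more.

Request:
apply_moves(
  moves=[0,0,0,0,-0.1,0,0,0,0,-0.1,0,0,0,0,-0.1,0,0,0,0,-0.1,0,0,0,0,-0.1,0,0,0,0,-0.1,0,0,0,0,-0.1,0,0,0,0,-0.1,0,0,0,0,-0.1,0,0,0,0,-0.1,0,0,0,0,0],
)

```text
time: 8.55
eef_pos: [572.0, -50.4, 64.6]
ee_rot: [0.652, 0.269, 0.654, -0.272]
force: [-5.6, -4.6, 2.3]
opening: 48.9
```

Request:
apply_moves(
  moves=[0,0,0,0,-0.1,0,0,0,0,-0.1,0,0,0,0,-0.1,0,0,0,0,-0.1,0,0,0,0,-0.1,0,0,0,0,-0.1,0,0,0,0,-0.1,0,0,0,0,0,0,0,0,0,0],
)

```text
time: 9.45
eef_pos: [571.4, -49.0, 64.6]
ee_rot: [0.52, 0.476, 0.523, -0.479]
force: [-6.6, -0.9, 4.5]
opening: 48.9
```

```bash
python3 look.py w8
```

```text
t 9.45 p [571.4 -49.   64.6] q1,q5,q6 [-2.13e-01 -2.00e-03  2.84e+00] F [-6.6 -0.9  4.5] T [-0.14  1.29 -0.06] op 48.9
red n 1314 x 262 300 y 275 319
```

View pics/w8.png

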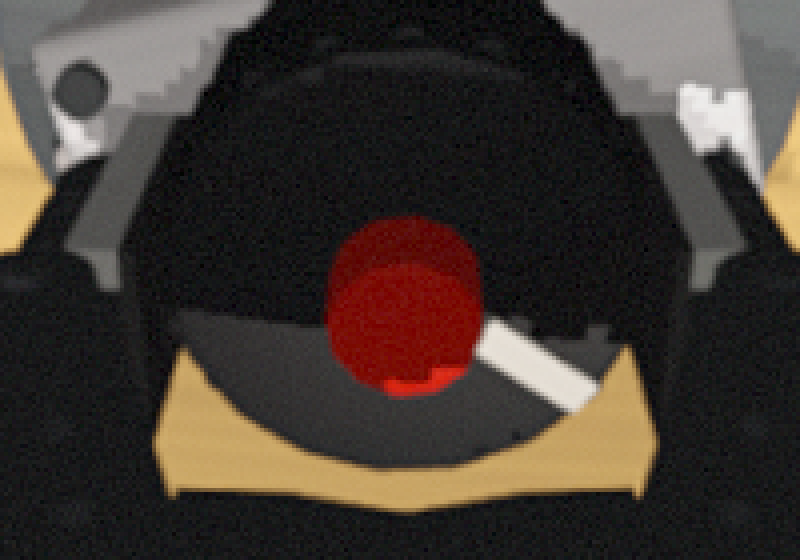

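The bottom edge is at row 319 and the pointer still hasn't slipped. The turning circle of the TCP puts the knob axis near (573.7, -49.4), so I'll open, re-centre by -1 mm in x, swing back 3.0 rad and regrip.

Request:
apply_moves(
  moves=[1,0,0,0,0,1,0,0,0,0,1,-0.001,0,0,0,1,0,0,0,0,1,0,0,0,0,1,0,0,0,0],
)

```text
time: 10.1
eef_pos: [573.6, -49.0, 64.3]
ee_rot: [0.522, 0.477, 0.522, -0.477]
force: [0.2, -0.3, -0.4]
opening: 85.4
```

```bash
python3 look.py w9
```

```text
t 10.1 p [573.6 -49.   64.3] q1,q5,q6 [-0.213  0.     2.838] F [ 0.2 -0.3 -0.4] T [-0.    0.06  0.02] op 85.4
red n 1053 x 261 299 y 281 323
```

View pics/w9.png

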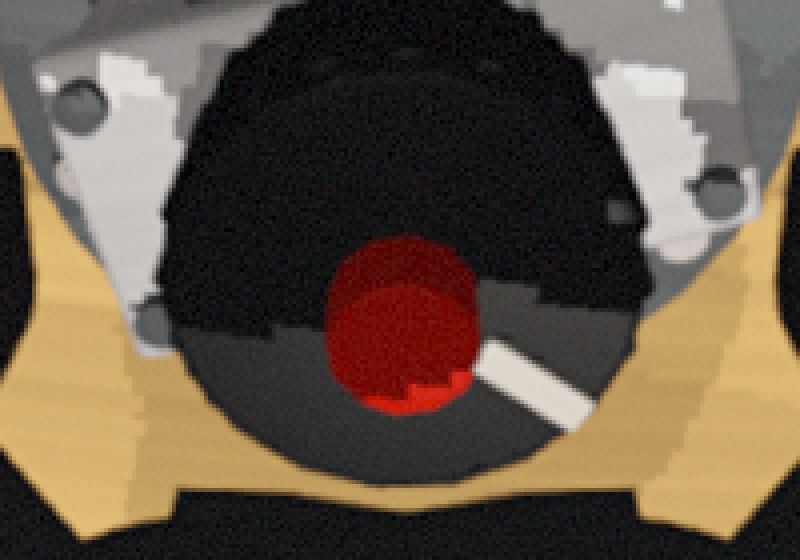

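The fingers are open and free of contact (force ≈ 0), and the knob stayed where it was, with the pointer in the same place. Now I swing back 3.0 rad and regrip.

Request:
apply_moves(
  moves=[1,0,0,0,0.14,1,0,0,0,0.14,1,0,0,0,0.14,1,0,0,0,0.14,1,0,0,0,0.14,1,0,0,0,0.14,1,0,0,0,0.14,1,0,0,0,0.14,1,0,0,0,0.14,1,0,0,0,0.14,1,0,0,0,0.14],
)

```text
time: 11.25
eef_pos: [573.5, -49.0, 64.2]
ee_rot: [0.707, -0.023, 0.707, 0.023]
force: [-0.6, 0.6, -0.1]
opening: 85.8
```

Request:
apply_moves(
  moves=[1,0,0,0,0.14,1,0,0,0,0.14,1,0,0,0,0.14,1,0,0,0,0.14,1,0,0,0,0.14,1,0,0,0,0.14,1,0,0,0,0.14,1,0,0,0,0.14,1,0,0,0,0.14,1,0,0,0,0.14,1,0,0,0,0.06,1,0,0,0,0],
)

```text
time: 12.45
eef_pos: [573.5, -49.0, 64.3]
ee_rot: [0.513, -0.487, 0.513, 0.487]
force: [-0.3, -0.3, 0.2]
opening: 85.3
```

Request:
apply_moves(
  moves=[0,0,0,0,0,0,0,0,0,0,0,0,0,0,0,0,0,0,0,0,0,0,0,0,0,0,0,0,0,0,0,0,0,0,0],
)

```text
time: 13.15
eef_pos: [573.5, -48.8, 64.5]
ee_rot: [0.513, -0.487, 0.512, 0.487]
force: [-0.7, 1.4, 4.6]
opening: 48.7
```

```bash
python3 look.py w10
```

```text
t 13.15 p [573.5 -48.8  64.5] q1,q5,q6 [-0.213  0.    -0.162] F [-0.7  1.4  4.6] T [ 0.32  0.29 -0.06] op 48.7
red n 1269 x 262 300 y 279 322
```

View pics/w10.png

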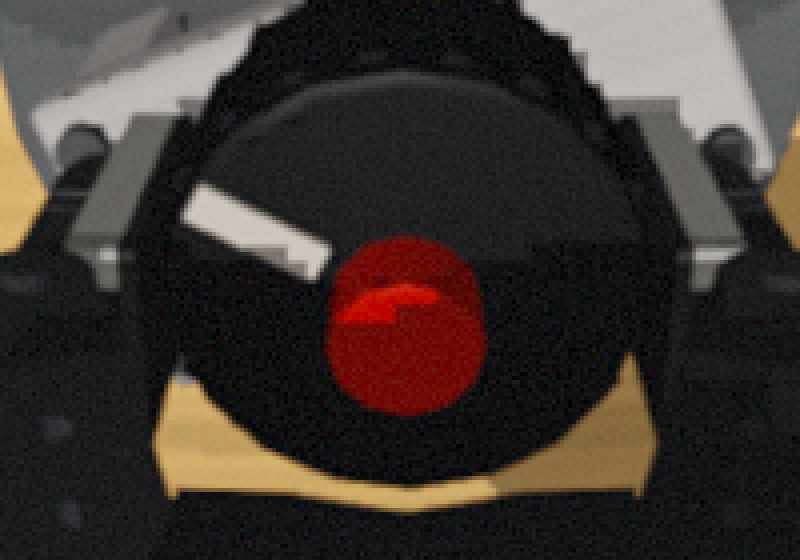

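I have the knob again (opening 48.7) and its angle hasn't changed: the pointer appears turned by about 3 rad in the hand view, as expected. Now the second forward sweep of 3.0 rad.

Request:
apply_moves(
  moves=[0,0,0,0,-0.1,0,0,0,0,-0.1,0,0,0,0,-0.1,0,0,0,0,-0.1,0,0,0,0,-0.1,0,0,0,0,-0.1,0,0,0,0,-0.1,0,0,0,0,-0.1,0,0,0,0,-0.1,0,0,0,0,-0.1],
)

```text
time: 14.2
eef_pos: [573.6, -48.7, 64.5]
ee_rot: [0.684, -0.18, 0.683, 0.181]
force: [-1.1, 2.3, 5.7]
opening: 49.2
```

Request:
apply_moves(
  moves=[0,0,0,0,-0.1,0,0,0,0,-0.1,0,0,0,0,-0.1,0,0,0,0,-0.1,0,0,0,0,-0.1,0,0,0,0,-0.1,0,0,0,0,-0.1,0,0,0,0,-0.1,0,0,0,0,-0.1,0,0,0,0,-0.1],
)

```text
time: 15.2
eef_pos: [573.8, -48.7, 64.5]
ee_rot: [0.687, 0.17, 0.686, -0.169]
force: [-0.7, 2.3, 5.0]
opening: 48.9
```

Request:
apply_moves(
  moves=[0,0,0,0,-0.1,0,0,0,0,-0.1,0,0,0,0,-0.1,0,0,0,0,-0.1,0,0,0,0,-0.1,0,0,0,0,-0.1,0,0,0,0,-0.1,0,0,0,0,-0.1,0,0,0,0,-0.1,0,0,0,0,-0.1,0,0,0,0,0,0,0,0,0,0],
)

```text
time: 16.4
eef_pos: [573.9, -48.8, 64.5]
ee_rot: [0.523, 0.477, 0.523, -0.476]
force: [0.4, 2.3, 4.9]
opening: 48.6
```

```bash
python3 look.py w11; python3 - <<'E'
from h import *; from plant import cams,arm
# pin height from wrist: lowest red point = near rim of pin top, lies radius 7.5 from axis towards camera
c=cams.capture("wrist"); o=-c["R"].T@c["t"]; f=c["frame"]; m=red(f,(230,240,340,350)); ys,xs=np.nonzero(m)
ax=np.array([573.7,-49.2]); d=o[:2]-ax; d/=np.linalg.norm(d)
for rows in (ys.max()+.5,ys.max()+12-.5):
    pass
def ztop(u,v,sgn):
    o,r=wray(c,u,v); P=ax+sgn*7.5*d; k=((P-o[:2])@r[:2])/(r[:2]@r[:2]); return o[2]+k*r[2]
print("cam",o,"z of near rim",ztop(xs.mean(),ys.max()+.5,1), "z of far base rim", ztop(xs.mean(),ys.min()-.5,-1))
E
```

```text
t 16.4 p [573.9 -48.8  64.5] q1,q5,q6 [-0.213  0.     2.835] F [0.4 2.3 4.9] T [ 0.43  0.06 -0.03] op 48.6
red n 1136 x 262 299 y 280 318
cam [639.49502398 -42.88425    207.23915376] z of near rim 121.33704040691538 z of far base rim 65.42579318812923
```

View pics/w11.png

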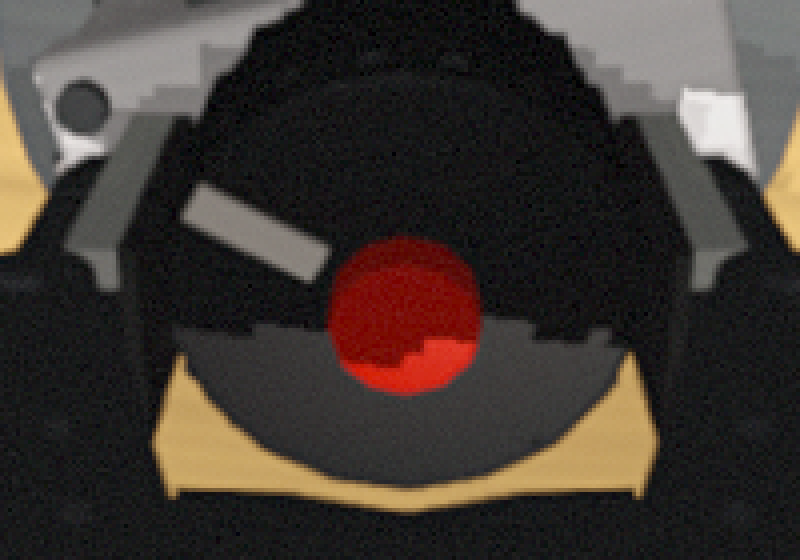

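The lower image edge is the side away from the camera, so my rim signs were swapped. I'll redo the height check with the knob top as reference.

```bash
python3 - <<'E'
from h import *; from plant import cams,arm
c=cams.capture("wrist"); o=-c["R"].T@c["t"]; f=c["frame"]; m=red(f,(230,240,340,350)); ys,xs=np.nonzero(m)
ax=np.array([573.7,-49.2]); d=o[:2]-ax; d/=np.linalg.norm(d)
def z(v,sgn):
    o,r=wray(c,xs.mean(),v); P=ax+sgn*7.5*d; k=((P-o[:2])@r[:2])/(r[:2]@r[:2]); return o[2]+k*r[2]
# same camera-to-knob geometry for w10/w11 (y 279..322 before, now); earlier grip shows base at 274 -> shift rows by base difference
for n,a,b in(("start",274,335),("before drop",274,336),("drop+.3",274,324),("after 1.2",274,322),("2.0",275,320),("3.7",275,319),("regrip",279,322),("now",ys.min(),ys.max())):
    s=ys.min()-a
    t,bz=z(b+s+.5,-1),z(ys.min()-.5,1); print(n,"pin above knob top",round(t-bz,1),"base z",round(bz,1))
E
```

```text
start pin above knob top 19.9 base z 94.3
before drop pin above knob top 20.5 base z 94.3
drop+.3 pin above knob top 13.1 base z 94.3
after 1.2 pin above knob top 11.8 base z 94.3
2.0 pin above knob top 9.9 base z 94.3
3.7 pin above knob top 9.2 base z 94.3
regrip pin above knob top 8.5 base z 94.3
now pin above knob top 5.0 base z 94.3
```

The reference checks out: the knob top comes out at z = 94.3, expected 94. The pin stood 20.5 mm above the knob before the drop and stands 5.0 mm now, about -15.6 mm. Turn counting gives -15.8 to -16.2 mm. A last look at the bystanders, then I hand in.

```bash
python3 - <<'E'
from h import *; from plant import cams,arm,job
a=cv2.imread("pics/top0.png"); b=cams.capture("top")["frame"]; cv2.imwrite("pics/top1.png",b)
d=cv2.absdiff(a,b).max(2)
for n,(x,y) in dict(mug=(138,210),tape=(388,265),charger=(410,165),probe=(382,230),driver=(172,150),jar=(180,256)).items():
    print(n,d[y-14:y+14,x-14:x+14].mean().round(1))
s=arm.read_state(); print(s["dq"].round(3) if hasattr(s["dq"],"round") else s["dq"],s["opening"])
E
```

```text
mug 12.4
tape 15.4
charger 9.2
probe 15.5
driver 16.0
jar 32.2
[ 0.    -0.    -0.     0.001  0.001 -0.   ] 49.04309899307008
```

View pics/top1.png

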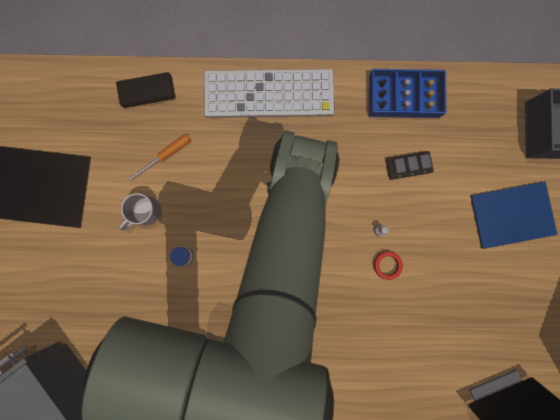

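All the bystanders are where they were: mug (138,210), tape (388,265), charger (410,165), probe (382,230), driver (172,150) and jar (180,256). The brightness differences come from the arm's shadow and lighting. The arm is still and gripping, so I'm handing in.

```bash
python3 - <<'E'
from plant import job
print(job.sign_off())
E
```

```text
the job is handed in; nothing more can be done
None
```

I handed the job in with the screw started about one turn into the thread and the fingers still gripping the knob. The hand-in gave no verdict.

**What I did:**
- I gripped the knob with 40 N and turned it backward 1.0 rad. The thread dropped in between 0.4 and 0.7 rad, and the pin sank about 7.5 mm in the wrist view.
- I then turned it forward 3.7 rad, opened the fingers, swung back 3.0 rad, regripped and turned forward another 3.0 rad. That is 6.1 to 6.4 rad forward from the drop.

**Last checks:**
- **Depth:** the pin stands about 5.0 mm above the knob, against 20.5 mm just before the drop. That puts it at about -15.6 mm by camera. Counting turns gives -15.8 to -16.2 mm, and both are inside the window of -14.4 to -17.8 mm.
- **Grip:** the pointer showed no slip during the turns, the opening was 49 mm and the arm was still. The finger force on the knob itself could not be read, only the set squeeze.
- **Bystanders:** all were in place in the top view. The difference between the before and after images was not zero, which I put down to the arm's shadow, since positions matched by eye.
- **Time:** about 16.5 s of the 67 s allowed.

**Disagreements:** my first height calculation had its rim signs swapped, so I redid it. The camera heights scatter by about 1 mm between pictures. During the first turns the tool centre was about 2 mm off the knob axis, with side forces of up to about 7 N, and I re-centred it at the regrip.

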